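# Click the wash counter round to its blue arm

### The job

Bring the wash counter's wheel round clockwise (seen from above) until its blue arm stands at the red pointer: flick the grey or blue arms lightly sideways with a fingertip, one click at a time, letting the wheel rest in each notch for about half a second, and do not run past the pointer. Only touch the wheel: leave the counter standing where it is, do not lift or shove it, and leave the things around it alone. When the blue arm is at the pointer, move the hand clear.

Things in the scene. Friction and masses are not known exactly. Their poses are not given: they have to be found in the camera images.
- counter: Wash counter, loose on the worktop: square black base 170 x 170 mm, its top 30 mm above the worktop, about 2 kg, on rubber feet; it slides if pushed with some 10 N. A six-armed wheel lies flat on it and turns about the vertical axle through its centre. Origin at the centre of its underside, z up, x from the axle towards the red pointer.
- hub (a point): Centre of the wheel's top face, on the axle, 54 mm above the worktop. White disc 80 mm across with six arms 60 degrees apart reaching to 68 mm from the axle, each 10 mm wide (tangentially), one blue, five grey. Disc and arms run from 36 to 54 mm above the worktop; hub cap to 60 mm. The gaps between arms are open from above down to the base's top (30 mm).
- pointer (a point): Top of the red pointer, a fixed 12 x 12 mm block on the base's edge, 78 mm from the axle in the base's +x direction and 55 mm high; the arms pass 4 mm inside it.
- blue_arm (a point): Point in the blue arm, 60 mm from the axle, half-way up the arm (45 mm above the worktop).
- wheel (a joint): Wheel angle in rad: 0 with the blue arm at the pointer, growing clockwise seen from above. It rests in notches 1.047 rad (60 degrees) apart and starts two or three notches short (about -2.09 or -3.14). Pushed over half-way (0.52 rad) it pulls itself on into the next notch; short of that it falls back. An arm takes 3 to 5 N sideways near its end; the wheel does not coast.
- peg_pot: White ceramic pot with clothes pegs, 84 mm across, the pegs stand about 82 mm high; near one far corner of the counter. Origin under its centre. Leave it alone.
- scoop: Aluminium scoop lying along its x axis, cup 60 mm across and 60 mm long, flat handle 100 mm long; beside the counter. Origin under the joint of cup and handle. Leave it alone.
- spray_bottle: Closed orange spray bottle, 72 mm across, 230 mm high. Origin under its centre. Leave it alone.
- powder_jar: Blue jar with white lid, 90 mm across, 150 mm high. Origin under its centre. Leave it alone.
- brush: Hand brush lying on the worktop along its x axis. Leave it alone.
There are look-alikes about, which are no part of the job. Several things have the shape of the counter; the one meant has the colours described above.

How it is judged (in metres and radians):
On the way, in this order (a step that is already met when the one before it is completed fails the run):
1. the wheel has come on by exactly one click and rests in that notch ((value of joint wheel between -2.2944 and -1.8944 rad or value of joint wheel between -1.2472 and -0.8472 rad) and distance of blue_arm from where it was at the start of the episode between 0.045 and 0.073 m), for 0.4 s.
2. the wheel has come on by a second single click and rests in that notch ((value of joint wheel between -1.2472 and -0.8472 rad or value of joint wheel between -0.2 and 0.2 rad) and distance of blue_arm from where it was at the start of the episode between 0.094 and 0.113 m), for 0.4 s.
At the end, for the whole second after the job is handed in: The wheel rests with its blue arm at the red pointer (within 0.15 rad), the counter stands flat within 30 mm of where it stood, and the things around it are within 30 mm of their places (value of joint wheel between -0.15 and 0.15 rad and velocity of joint wheel between -0.1 and 0.1 rad/s and distance of each of counter, peg_pot, scoop, spray_bottle, powder_jar, brush from where it was at the start of the episode below 0.03 m and angle between counter's own z axis and vertical below 0.05 rad and linear speed of counter below 0.02 m/s); the robot touches nothing.
It fails at once if the wheel ran past the pointer (more than 0.6 rad) (value of joint wheel above 0.6 rad).
It fails at once if the wheel was turned the wrong way out of its third notch (value of joint wheel below -3.8 rad).
It fails at once if the counter was lifted, shoved or tipped (more than 30 mm, 12 mm up, or 0.15 rad) (distance of counter from where it was at the start of the episode above 0.03 m or height (world z) of counter above 0.012 m or angle between counter's own z axis and vertical above 0.15 rad).
It fails at once if the counter was pushed with more than 30 N (contact force between the fingers and counter above 30 N).
It fails at once if something around the counter was moved by more than 30 mm or lifted (distance of any of peg_pot, scoop, spray_bottle, powder_jar, brush from where it was at the start of the episode above 0.03 m).
It also fails if it takes over 61 s, if anything falls off the work surface, if the arm or the gripper's body presses on something with over 40 N, if the wrist force passes 120 N, or if a joint passes its speed limit or range.

### The arm

A 6-joint arm with a two-finger parallel gripper is mounted at the origin on the work surface. World frame = base frame: x ahead of the robot, y to its left, z up, the work surface at z = 0. Lengths are in m, angles in degrees, forces in N, time in s.
With the tool pointing down it reaches from about 0.4 to 0.825 m from the base axis. Payload 7 kg.
Tool frame: the origin (TCP) lies midway between the tips of the shut fingers; the grasp point (between the pads) lies 19 mm behind it; z points along the fingers, y is the line along which they close (so a half turn about z gives the same grasp; the last joint's range is limited). The gripper opens to 88 mm and grips with 3 to 60 N. Pads are 19 mm wide; open, the fingers measure 130 mm over their backs; the gripper's body (78 mm by 193 mm) begins 47 mm behind the grasp point.
Start: joints at [-51.904, 20.546, 0.682, 0, -70.136, -16.507], TCP at [0.248, -0.628, 0.227] pointing down, gripper open.
Joint ranges: [-176.03, 176.03], [-82.01, 121.73], [-58.28, 71.71], [-173.87, 95.51], [-174.79, -0.11], [-173.66, 173.66]. Speed limits (degrees/s): [136.94, 136.94, 172.46, 180, 180, 180].

### API

Orientations are given as [roll, pitch, yaw] about the fixed x, y, z axes, in that order (R = Rz(yaw) Ry(pitch) Rx(roll)).
In Python, from plant import * gives the robot as it stands.
- The arm moves only by the tool move_arm, never from a script. Its argument "commands" is a list of rows, each a list of 7 numbers: the shift along the world's x, y, z in mm, then the turn, a rotation vector about the world's x, y, z in degrees, then the opening in per cent of the stroke, from 0 (shut) to 100 (fully open). In form: [[x, y, z, rx, ry, rz, fingers], ...]. A call has 1 to 20 rows; each row shifts and turns the commanded pose from where the row before left it; what a row does not reach is not made up. A row lasts 1/10 s, in which the tool goes at most 50 mm and 8.59 degrees, less where a joint would pass 70% of its speed; a pose out of reach is approached as far as the arm can. A call with a gripper value outside its range is refused whole. The fingers move at their own pace and stop on an object; "squeeze" is the grip in N (left out, the last holds). Time passes only in rows, so rows that do not move let the fingers close. It gives the time, the measured TCP pose, the force and the opening at its end, in the units of the state.
- get_state(): the state, without advancing time (a new reading comes with each control period).
- capture(name): name is "scene" or "top" or "wrist"; returns a dict with "frame" (480x640x3 uint8, blue, green, red), "camera_matrix" (3x3 intrinsics, pixels), "world_to_cam" (4x4, takes a point from world to camera coordinates); the wrist camera has in their place "tool_from_camera" (4x4, takes a point from camera to tool coordinates, whose origin is the TCP and whose axes are the flange's). Camera axes: x right, y up, looking along -z (the intrinsics and any distortion apply to the point x, -y, -z); pixel columns grow to the right and rows downward; lengths in m; the calibration is good to about 2 mm. A picture is of the moment at which its call begins: read the wrist's pose just before it. There is no depth.
- close_job(): hands the job in, once; it reports no verdict.
The state is a dict: "time_s": time; "joints": joint angles; "qd": joint speeds; "joint_torque": joint torques, N m; "tcp_pos": TCP position; "eef_rot": TCP orientation; "contact_force": force on the tool from outside, world axes, zero at the start; "moment": the same for the moment, N m; "gripper_width": finger opening in m.
Only numpy, scipy, OpenCV 4.12 (cv2) and the standard library are available. Lean on these libraries where they do the work, as an engineer would, in place of code of your own. Each camera call takes 0.05 s, during which the arm holds its last target. There are 200 camera calls.

## Working session

There is one attempt and no reset: what is moved stays moved. The work goes in short steps, Python scripts to look and compute and a tool call to move; the robot and the scene stay as the last step left them, time stands still between calls to the robot, and variables do not carry over. Pictures are saved under pics/ and viewed, on a budget of 10 in all, crops included, one or two more only if the job needs it, and the job is handed in when it is done.

Besides the shell and the picture viewer there is one more tool, called after "Emit:" by a JSON object that holds its "op" and its "data", one argument or row to a line. move_arm: Moves the arm, as the interface text tells. Its arguments: {"type":"object","properties":{"commands":{"type":"array"},"squeeze":{"type":"number"}},"required":["commands"]}

```bash
mkdir -p pics
cat > h.py <<'E'
from plant import *
import numpy as np, cv2
def ray(c,u,v,z):
    K=np.array(c["camera_matrix"]);T=np.array(c["world_to_cam"])
    d=np.linalg.inv(K)@[u,v,1]; d=np.array([d[0],-d[1],-d[2]])
    R=T[:3,:3];o=-R.T@T[:3,3];w=R.T@d
    return o+w*(z-o[2])/w[2]
def proj(c,p):
    K=np.array(c["camera_matrix"]);T=np.array(c["world_to_cam"])
    q=T[:3,:3]@p+T[:3,3];q=K@[q[0],-q[1],-q[2]];return q[:2]/q[2]
E
python3 - <<'E'
from h import *
for n in("scene","top"):
    c=capture(n);cv2.imwrite(f"pics/{n}0.png",c["frame"]);print({k:v for k,v in c.items() if k!="frame"})
s=get_state();print(s)
E
```

```text
{'camera_matrix': array([[483.59680225,   0.        , 313.76321297],
       [  0.        , 483.59680225, 233.57308339],
       [  0.        ,   0.        ,   1.        ]]), 'world_to_cam': array([[-0.64167849,  0.76683215, -0.01473653,  0.39638382],
       [-0.52642007, -0.42636761,  0.73558994,  0.24602044],
       [ 0.55779084,  0.47976985,  0.67726677, -1.8047627 ],
       [ 0.        ,  0.        ,  0.        ,  1.        ]])}
{'camera_matrix': array([[553.66948935,   0.        , 328.60617795],
       [  0.        , 553.66948935, 239.97435627],
       [  0.        ,   0.        ,   1.        ]]), 'world_to_cam': array([[ 0.02734763, -0.99961122,  0.00543246, -0.01697454],
       [ 0.9917055 ,  0.0278133 ,  0.12548553, -0.54723182],
       [-0.12558784,  0.00195567,  0.99208058, -1.78751851],
       [ 0.        ,  0.        ,  0.        ,  1.        ]])}
{'time_s': 0.1, 'joints': array([-5.19018868e+01,  2.05876193e+01,  6.38891790e-01, -1.67264908e-02,
       -7.01354567e+01, -1.65077025e+01]), 'qd': array([ 0.06806005, -0.12195108,  0.15510104,  0.10126868,  0.05459678,
       -0.06593494]), 'joint_torque': array([-1.04226827e-03, -5.84162199e+01,  2.93752849e+01,  7.01546565e+00,
        1.01941256e-02, -6.34711841e-05]), 'tcp_pos': array([ 0.24819788, -0.62724569,  0.2257153 ]), 'eef_rot': array([ 1.79914817e+02, -8.84588683e-03, -1.58415278e+02]), 'contact_force': array([-0.97229165,  0.7609683 ,  0.36392171]), 'moment': array([-0.01620204,  0.01538613,  0.03265782]), 'gripper_width': 0.08781647953138459}
```

View pics/top0.png

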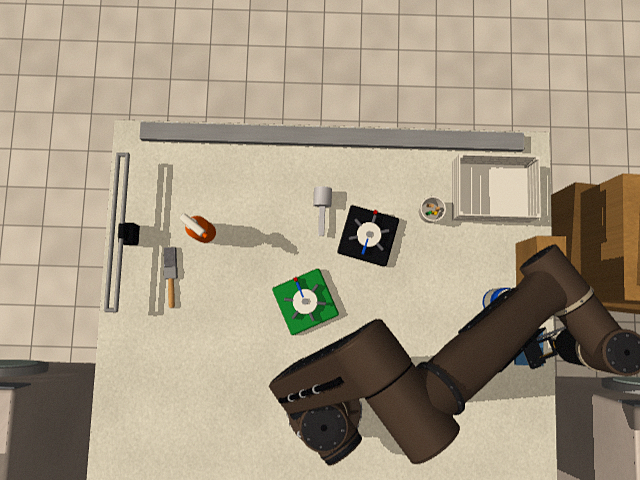

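View pics/scene0.png

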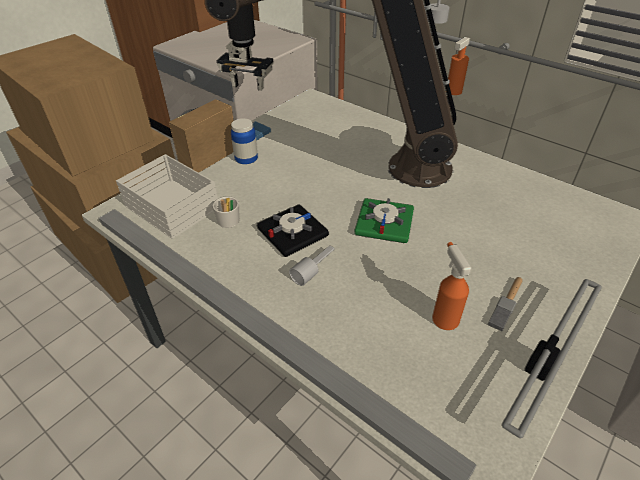

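Two things have the counter's shape: the black-based one at top pixel (369,235) and the green look-alike at (306,301). The description says black base, so I take (369,235). Its pointer is at about (375,212) and its blue arm at about (365,247). The scoop is at (322,205) and the pot at (432,209). Next I measure it and check one close crop.

```bash
cat >> h.py <<'E'
def meas(c,box,s=""):
    x0,y0,x1,y1=box;f=c["frame"][y0:y1,x0:x1].astype(int);b,g,r=f[...,0],f[...,1],f[...,2]
    def cen(m,big=True):
        n,l,st,ce=cv2.connectedComponentsWithStats(m.astype(np.uint8))
        i=1+np.argmax(st[1:,4]);return ce[i]+[x0,y0],st[i,4]
    red=cen((r>120)&(g<70)&(b<70));blue=cen((b>130)&(r<90)&(b-r>70));wh=cen((r>200)&(g>200)&(b>190))
    P=ray(c,*red[0],.052)[:2];B=ray(c,*blue[0],.054)[:2];H=ray(c,*wh[0],.054)[:2]
    a=lambda p:np.degrees(np.arctan2(*(p-H)[::-1]))
    print(s,"px",red,blue,wh,"\nP",P,"B",B,"H",H,"|P-H|",np.linalg.norm(P-H),"angP",a(P),"angB",a(B),"wheel cw deg",-(((a(B)-a(P))+540)%360-180))
E
python3 - <<'E'
from h import *
c=capture("top");meas(c,(325,195,408,275))
cv2.imwrite("pics/crop.png",cv2.resize(c["frame"][170:280,300:460],None,fx=5,fy=5,interpolation=cv2.INTER_CUBIC))
for n,u,v,z in(("pot",432,209,.08),("scoopcup",322,196,.06),("handle end",321,234,.01)):print(n,ray(c,u,v,z))
c=capture("scene");meas(c,(255,200,330,256))
E
```

```text
px (array([375. , 211.5]), np.int32(12)) (array([364.375  , 246.71875]), np.int32(32)) (array([368.27987421, 234.00314465]), np.int32(318)) 
P [ 0.64370584 -0.15140531] B [ 0.52619039 -0.11863989] H [ 0.56827344 -0.13057078] |P-H| 0.07825677871900277 angP -15.440224736767421 angB 164.1715411749446 wheel cw deg -179.61176591171204
pot [ 0.65204791 -0.33323667  0.08      ]
scoopcup [0.68886387 0.02384893 0.06      ]
handle end [0.56998802 0.02407993 0.01      ]Traceback (most recent call last):
  File "<stdin>", line 5, in <module>
  File "h.py", line 16, in meas
    red=cen((r>120)&(g<70)&(b<70));blue=cen((b>130)&(r<90)&(b-r>70));wh=cen((r>200)&(g>200)&(b>190))
                                                                        ~~~^^^^^^^^^^^^^^^^^^^^^^^^^
  File "h.py", line 15, in cen
    i=1+np.argmax(st[1:,4]);return ce[i]+[x0,y0],st[i,4]
        ~~~~~~~~~^^^^^^^^^^
    return _wrapfunc(a, 'argmax', axis=axis, out=out, **kwds)
    return bound(*args, **kwds)
ValueError: attempt to get argmax of an empty sequence
```

View pics/crop.png

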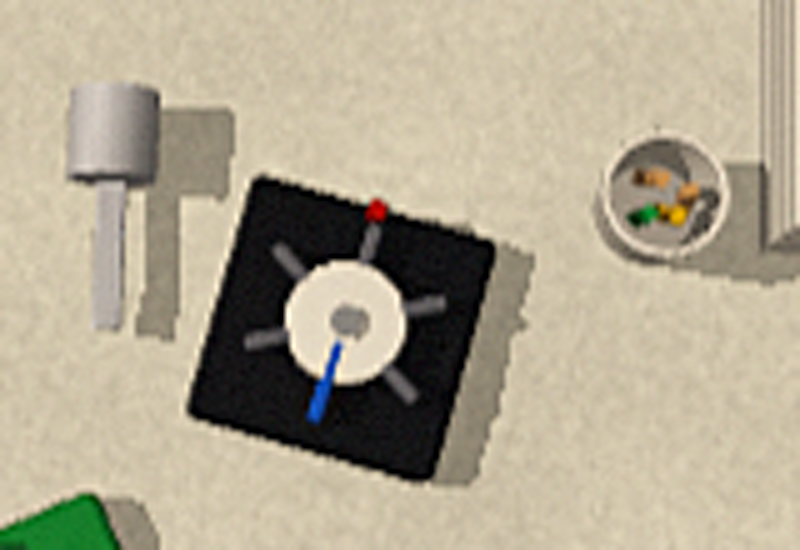

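The crop confirms it: black base, red pointer at crop (376,211), blue arm at crop (320,390) directly opposite. The wheel is at about -180°, so three clicks are needed. I shut the fingers and go above the gap behind the blue arm.

Emit:
{"op": "move_arm", "data": {
  "commands": [
    [18,34,0,0,0,6,0],
    [18,34,0,0,0,6,0],
    [18,34,0,0,0,6,0],
    [18,34,0,0,0,6,0],
    [18,34,0,0,0,6,0],
    [18,34,0,0,0,6,0],
    [18,34,0,0,0,6,0],
    [18,34,0,0,0,6,0],
    [18,34,0,0,0,6,0],
    [18,34,0,0,0,6,0],
    [18,34,0,0,0,6,0],
    [18,34,0,0,0,6,0],
    [18,34,0,0,0,6,0],
    [18,34,0,0,0,6,0],
    [0,0,0,0,0,0,0],
    [0,0,0,0,0,0,0]
  ],
  "squeeze": 10
}}

```text
time_s: 1.8
tcp_pos: [0.5004, -0.1508, 0.2264]
eef_rot: [180.0, 0.0, -74.3]
contact_force: [-0.1, -0.7, -0.8]
gripper_width: 0.0004
```

```bash
cat >> h.py <<'E'
from scipy.spatial.transform import Rotation as Ro
def wrist():
    s=get_state();c=capture("wrist");T=np.eye(4);T[:3,:3]=Ro.from_euler("xyz",s["eef_rot"],degrees=True).as_matrix();T[:3,3]=s["tcp_pos"]
    c["world_to_cam"]=np.linalg.inv(T@np.array(c["tool_from_camera"]));return s,c
E
python3 - <<'E'
from h import *
s,c=wrist();print(s["time_s"],s["tcp_pos"],s["eef_rot"],s["joints"],s["contact_force"],s["gripper_width"])
cv2.imwrite("pics/w1.png",c["frame"])
for p in([.568,-.131,.054],[.6437,-.1514,.052]):print(proj(c,np.array(p)))
try: meas(c,(0,0,640,480))
except Exception as e:print(e)
E
```

```text
1.8 [ 0.50042865 -0.15083239  0.22635367] [ 1.79967087e+02  8.80030400e-03 -7.43358069e+01] [ 4.75355123e+00  6.17341442e+00 -1.83614736e+01 -2.65013799e-03
 -6.54990958e+01  1.09117441e+01] [-0.07704914 -0.73639267 -0.75359945] 0.00039293771496529877
[244.16893218 217.96662617]
[165.9702978  173.14003557]
 px (array([164.3190184 , 176.22699387]), np.int32(163)) (array([284.67058824, 244.48705882]), np.int32(425)) (array([340.89761266, 133.06827179]), np.int32(147528)) 
P [ 0.64466729 -0.14831418] B [ 0.52639944 -0.1165799 ] H [ 0.50445248 -0.22598415] |P-H| 0.16028978335881822 angP 28.983628976201704 angB 78.65678347293564 wheel cw deg -49.6731544967339
```

View pics/w1.png

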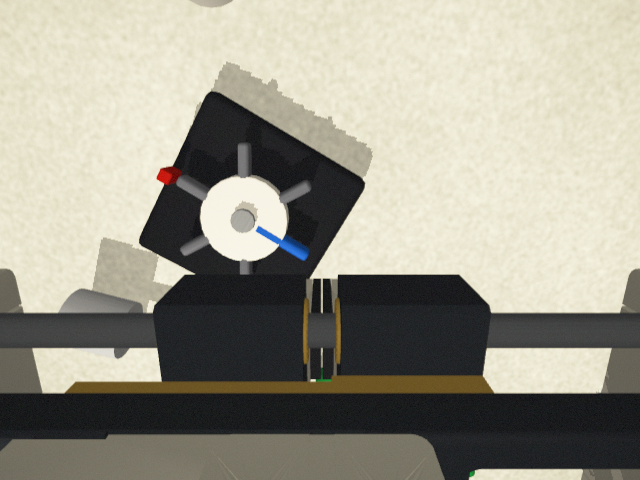

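The wrist view shows the hub at (244,219), the blue arm at about (283,244) and the pointer at (168,176). That agrees with the top camera to about 3 mm. I check the finger size at the tips by projection.

Run:
```python
from h import *
s,c=wrist();T=np.eye(4);T[:3,:3]=Ro.from_euler("xyz",s["eef_rot"],degrees=True).as_matrix();T[:3,3]=s["tcp_pos"]
for z in(0,-.019,-.04,-.066):
  for x in(-.0095,.0095):print(z,x,[proj(c,(T@[x,y,z,1])[:3]).round() for y in(-.021,0,.021)])
print(np.linalg.inv(c["world_to_cam"])[:3,3], T[:3,1])
```

```text
0 -0.0095 [array([278., 315.]), array([322., 315.]), array([367., 315.])]
0 0.0095 [array([276., 277.]), array([322., 277.]), array([368., 277.])]
-0.019 -0.0095 [array([273., 335.]), array([323., 335.]), array([372., 335.])]
-0.019 0.0095 [array([271., 294.]), array([323., 294.]), array([374., 294.])]
-0.04 -0.0095 [array([265., 365.]), array([323., 365.]), array([380., 365.])]
-0.04 0.0095 [array([263., 318.]), array([323., 318.]), array([382., 318.])]
-0.066 -0.0095 [array([253., 417.]), array([323., 417.]), array([393., 417.])]
-0.066 0.0095 [array([250., 361.]), array([323., 361.]), array([397., 361.])]
[ 0.52008227 -0.22044685  0.38572342] [-9.63240757e-01 -2.68639129e-01  5.11325542e-04]
```

Emit:
{"op": "move_arm", "data": {
  "commands": [
    [3,3,-24,0,0,0,0],
    [0,0,-25,0,0,0,0],
    [0,0,-25,0,0,0,0],
    [0,0,-25,0,0,0,0],
    [0,0,-25,0,0,0,0],
    [0,0,-20,0,0,0,0],
    [0,0,-15,0,0,0,0],
    [0,0,-15,0,0,0,0],
    [0,0,-10,0,0,0,0],
    [0,0,0,0,0,0,0],
    [0,0,0,0,0,0,0]
  ]
}}

```text
time_s: 3.0
tcp_pos: [0.5034, -0.1492, 0.0429]
eef_rot: [-180.0, -0.0, -74.5]
contact_force: [1.1, -0.3, 0.8]
gripper_width: 0.0005
```

Emit:
{"op": "move_arm", "data": {
  "commands": [
    [-1.3,5.7,0,0,0,-5,0],
    [-0.8,5.8,0,0,0,-5,0],
    [-0.3,5.8,0,0,0,-5,0],
    [0.1,2.9,0,0,0,-2.5,0],
    [0.1,2.9,0,0,0,-2.5,0],
    [0.4,2.9,0,0,0,-2.5,0],
    [0.4,2.9,0,0,0,-2.5,0],
    [0.6,2.9,0,0,0,-2.5,0],
    [0.6,2.9,0,0,0,-2.5,0],
    [0.9,2.8,0,0,0,-2.5,0],
    [0.9,2.8,0,0,0,-2.5,0],
    [1.1,2.7,0,0,0,-2.5,0],
    [1.1,2.7,0,0,0,-2.5,0]
  ]
}}

```text
time_s: 4.3
tcp_pos: [0.5072, -0.1031, 0.0436]
eef_rot: [-180.0, 0.0, -114.5]
contact_force: [-0.6, -0.1, 0.7]
gripper_width: 0.0005
```

Run:
```python
from h import *
s,c=wrist();cv2.imwrite("pics/w2.png",c["frame"]);print(s["tcp_pos"],s["eef_rot"],s["contact_force"],s["moment"])
t=capture("top");cv2.imwrite("pics/t2.png",np.hstack([t["frame"][150:300,290:460],t["frame"][150:300,290:460]][:1]))
a=cv2.resize(t["frame"][170:280,300:430],(472,400),interpolation=cv2.INTER_CUBIC);b=cv2.resize(c["frame"],(328,246))
o=np.zeros((400,800,3),np.uint8);o[:,:472]=a;o[:246,472:]=b;cv2.imwrite("pics/m2.png",o)
```

```text
[ 0.50720277 -0.10314401  0.04357593] [-1.79958919e+02  1.38442869e-02 -1.14532654e+02] [-0.57073355 -0.0770699   0.67023703] [-0.31200084  0.52655587 -0.00341799]
```

View pics/m2.png

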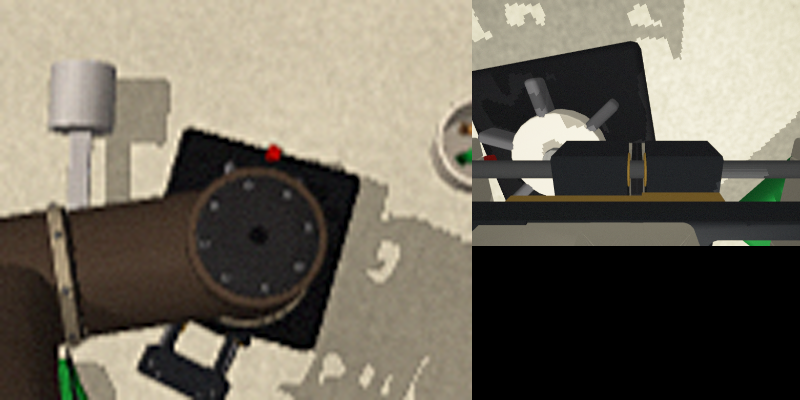

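```bash
cat >> h.py <<'E'
def arms(c,H=(.568,-.130)):
    "sample brightness on rings at arm-top height against angle"
    out={}
    for a in range(0,360,3):
        v=[]
        for r in(.048,.054,.060,.065):
            u=proj(c,np.array([H[0]+r*np.cos(np.radians(a)),H[1]+r*np.sin(np.radians(a)),.054])).round().astype(int)
            if 0<=u[0]<640 and 0<=u[1]<480:v.append(c["frame"][u[1],u[0]].astype(int))
        if len(v)==4: out[a]=np.median(v,axis=0).astype(int)
    return out
E
python3 - <<'E'
from h import *
s,c=wrist()
for a,v in arms(c).items():
    if max(v)>55:print(a,v,end=" ")
E
```

```text
15 [74 83 94] 18 [ 76  99 110] 21 [ 40  87 108] 24 [33 57 67] 30 [29 51 60] 102 [33 56 64] 114 [38 61 73] 195 [79 78 78] 198 [89 88 88] 201 [87 87 87] 249 [60 58 58] 252 [60 59 60] 255 [87 87 85] 258 [108 107 108] 261 [98 96 97] 312 [64 63 64] 315 [78 78 78] 318 [113 113 113] 321 [117 116 117] 324 [85 85 85] 336 [22 22 97] 342 [62 63 63] 345 [67 67 67] 348 [71 71 71] 351 [67 69 67] 354 [68 69 69] 357 [63 63 63]
```

The arms read about 198°, 258° and 319°, so the wheel has turned about 26° and is just short of the tipping point. A little more will do it.

Emit:
{"op": "move_arm", "data": {
  "commands": [
    [1.3,2.6,0,0,0,-2.5,0],
    [1.4,2.6,0,0,0,-2.5,0],
    [1.5,2.5,0,0,0,-2.5,0],
    [0,0,0,0,0,0,0],
    [0,0,0,0,0,0,0],
    [0,0,0,0,0,0,0]
  ]
}}

```text
time_s: 5.05
tcp_pos: [0.5114, -0.0953, 0.0428]
eef_rot: [-180.0, 0.0, -121.8]
contact_force: [-0.3, -0.3, 0.7]
gripper_width: 0.0002
```

Run:
```python
from h import *
s,c=wrist();print(s["tcp_pos"],s["contact_force"])
for a,v in arms(c).items():
    if max(v)>55:print(a,v,end=" ")
```

```text
[ 0.51141214 -0.09534643  0.04275022] [-0.25170357 -0.34743455  0.71184741]
9 [35 57 70] 21 [33 53 62] 96 [34 55 66] 102 [36 56 64] 108 [36 60 74] 138 [46 56 53] 165 [75 75 75] 168 [89 88 88] 171 [89 87 89] 174 [65 65 65] 225 [77 76 77] 228 [90 90 90] 231 [87 87 88] 279 [62 61 61] 282 [63 61 62] 285 [80 79 80] 288 [100 101 100] 291 [102 102 102] 294 [57 58 57] 336 [67 67 65] 339 [69 71 70] 342 [70 70 69] 345 [64 66 65] 348 [82 83 83] 351 [119 117 119] 354 [156 171 174] 357 [62 65 68]
```

First click done: the arms have settled on the notches. I lift, go back, check the state and descend behind the next arm.

Emit:
{"op": "move_arm", "data": {
  "commands": [
    [0,0,18,0,0,0,0],
    [0,0,20,0,0,0,0],
    [-1.3,-9,0,0,0,8,0],
    [-1.3,-9,0,0,0,8,0],
    [-1.3,-9,0,0,0,8,0],
    [-1.3,-9,0,0,0,8,0],
    [-1.3,-9,0,0,0,8,0],
    [-1.3,-9,0,0,0,7.5,0],
    [0,0,0,0,0,0,0],
    [0,0,0,0,0,0,0]
  ]
}}

```text
time_s: 6.1
tcp_pos: [0.5035, -0.1493, 0.0805]
eef_rot: [-180.0, 0.0, -74.7]
contact_force: [-0.2, 1.1, -0.0]
gripper_width: 0.0006
```

Run:
```python
from h import *
s,c=wrist();print(s["time_s"],s["tcp_pos"],s["eef_rot"],s["contact_force"])
for a,v in arms(c).items():
    if max(v)>55:print(a,v,end=" ")
t=capture("top");a=cv2.resize(t["frame"][170:280,300:430],(472,400),interpolation=cv2.INTER_CUBIC);b=cv2.resize(c["frame"],(328,246))
o=np.zeros((400,800,3),np.uint8);o[:,:472]=a;o[:246,472:]=b;cv2.imwrite("pics/m3.png",o)
```

```text
6.1 [ 0.50347728 -0.14928956  0.08054972] [-1.79999308e+02  1.81933009e-03 -7.46541385e+01] [-0.18632637  1.08997706 -0.04787889]
39 [57 57 55] 42 [65 64 64] 45 [67 66 66] 48 [67 69 68] 51 [68 69 70] 54 [68 68 68] 57 [64 66 66] 60 [71 70 71] 63 [68 68 68] 66 [62 62 61] 225 [118 117 119] 228 [120 121 121] 231 [102 102 103] 234 [60 60 60] 282 [60 59 59] 285 [96 96 96] 288 [120 119 120] 291 [119 119 120] 339 [62 61 61] 342 [68 67 71] 345 [91 89 89] 348 [117 116 118] 351 [123 123 124]
```

View pics/m3.png

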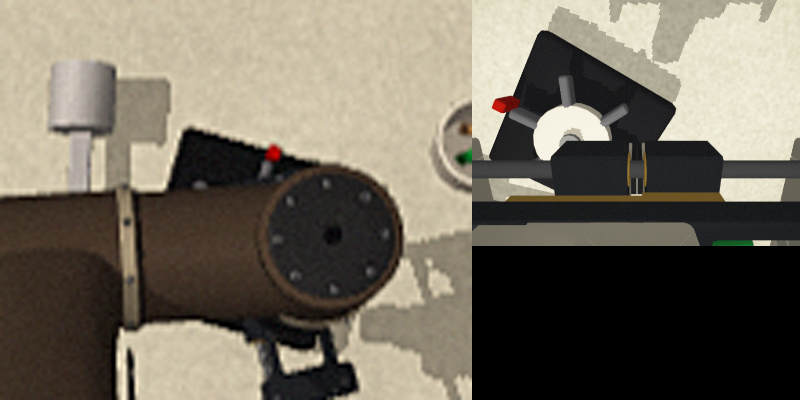

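The pointer is at the same pixel as before (272,153). The visible arms are all grey and on the notches, and blue is not in the rear gap, which fits one click. The counter has not moved. I repeat for the second click.

Emit:
{"op": "move_arm", "data": {
  "commands": [
    [0,0,-18,0,0,0,0],
    [0,0,-20,0,0,0,0],
    [0,0,0,0,0,0,0],
    [-1.3,5.7,0,0,0,-5,0],
    [-0.8,5.8,0,0,0,-5,0],
    [-0.3,5.8,0,0,0,-5,0],
    [0.1,2.9,0,0,0,-2.5,0],
    [0.1,2.9,0,0,0,-2.5,0],
    [0.4,2.9,0,0,0,-2.5,0],
    [0.4,2.9,0,0,0,-2.5,0],
    [0.6,2.9,0,0,0,-2.5,0],
    [0.6,2.9,0,0,0,-2.5,0],
    [0.9,2.8,0,0,0,-2.5,0],
    [0.9,2.8,0,0,0,-2.5,0],
    [1.1,2.7,0,0,0,-2.5,0],
    [1.1,2.7,0,0,0,-2.5,0],
    [1.3,2.6,0,0,0,-2.5,0],
    [1.4,2.6,0,0,0,-2.5,0],
    [1.5,2.5,0,0,0,-2.5,0],
    [0,0,0,0,0,0,0]
  ]
}}

```text
time_s: 8.2
tcp_pos: [0.5122, -0.0954, 0.0435]
eef_rot: [-179.9, 0.0, -122.0]
contact_force: [-0.1, 0.3, -0.0]
gripper_width: 0.0005
```

Emit:
{"op": "move_arm", "data": {
  "commands": [
    [0,0,0,0,0,0,0],
    [0,0,0,0,0,0,0],
    [0,0,18,0,0,0,0],
    [0,0,20,0,0,0,0],
    [-1.3,-9,0,0,0,8,0],
    [-1.3,-9,0,0,0,8,0],
    [-1.3,-9,0,0,0,8,0],
    [-1.3,-9,0,0,0,8,0],
    [-1.3,-9,0,0,0,8,0],
    [-1.3,-9,0,0,0,7.5,0],
    [0,0,0,0,0,0,0],
    [0,0,0,0,0,0,0]
  ]
}}

```text
time_s: 9.4
tcp_pos: [0.5037, -0.1499, 0.0806]
eef_rot: [-180.0, 0.0, -74.7]
contact_force: [-0.2, 0.9, 0.6]
gripper_width: 0.0006
```

Run:
```python
from h import *
s,c=wrist();print(s["time_s"],s["tcp_pos"],s["eef_rot"],s["contact_force"])
for a,v in arms(c).items():
    if max(v)>55:print(a,v,end=" ")
t=capture("top");a=cv2.resize(t["frame"][170:280,300:430],(472,400),interpolation=cv2.INTER_CUBIC);b=cv2.resize(c["frame"],(328,246))
o=np.zeros((400,800,3),np.uint8);o[:,:472]=a;o[:246,472:]=b;cv2.imwrite("pics/m4.png",o)
```

```text
9.4 [ 0.5036632  -0.14988619  0.08061672] [-1.79999642e+02  1.77478808e-03 -7.46629261e+01] [-0.1570551   0.86300602  0.61728867]
39 [59 58 57] 42 [62 65 63] 45 [68 67 68] 48 [69 70 70] 51 [68 68 68] 54 [68 68 68] 57 [66 68 66] 60 [70 71 70] 63 [68 66 67] 66 [59 59 59] 225 [122 122 123] 228 [121 119 122] 231 [103 104 104] 234 [58 57 57] 282 [58 58 58] 285 [98 98 98] 288 [121 119 121] 291 [118 118 118] 339 [62 62 63] 342 [66 65 68] 345 [88 86 86] 348 [118 117 118] 351 [124 123 124]
```

View pics/m4.png

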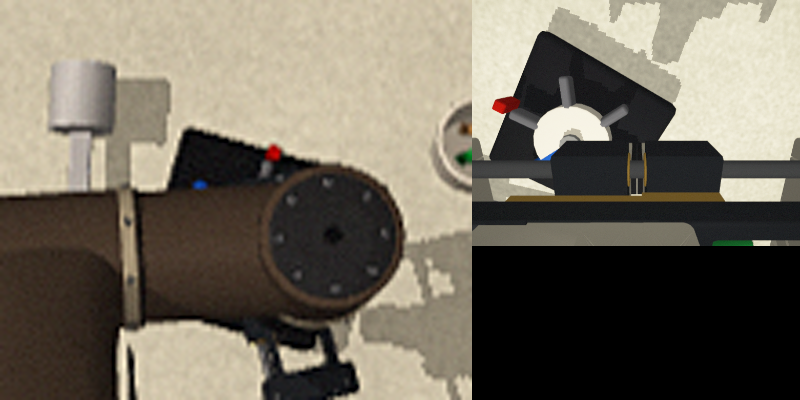

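The blue tip now shows at (200,185), one notch short of the pointer at (273,153). I make the last click, then lift high and move clear.

Emit:
{"op": "move_arm", "data": {
  "commands": [
    [0,0,-18,0,0,0,0],
    [0,0,-20,0,0,0,0],
    [0,0,0,0,0,0,0],
    [-1.3,5.7,0,0,0,-5,0],
    [-0.8,5.8,0,0,0,-5,0],
    [-0.3,5.8,0,0,0,-5,0],
    [0.1,2.9,0,0,0,-2.5,0],
    [0.1,2.9,0,0,0,-2.5,0],
    [0.4,2.9,0,0,0,-2.5,0],
    [0.4,2.9,0,0,0,-2.5,0],
    [0.6,2.9,0,0,0,-2.5,0],
    [0.6,2.9,0,0,0,-2.5,0],
    [0.9,2.8,0,0,0,-2.5,0],
    [0.9,2.8,0,0,0,-2.5,0],
    [1.1,2.7,0,0,0,-2.5,0],
    [1.1,2.7,0,0,0,-2.5,0],
    [1.3,2.6,0,0,0,-2.5,0],
    [1.4,2.6,0,0,0,-2.5,0],
    [1.5,2.5,0,0,0,-2.5,0],
    [0,0,0,0,0,0,0]
  ]
}}

```text
time_s: 11.5
tcp_pos: [0.5124, -0.096, 0.0435]
eef_rot: [-180.0, 0.0, -122.0]
contact_force: [-0.2, 0.4, -0.7]
gripper_width: 0.0002
```

Emit:
{"op": "move_arm", "data": {
  "commands": [
    [0,0,0,0,0,0,0],
    [0,0,0,0,0,0,0],
    [0,0,18,0,0,0,0],
    [0,0,25,0,0,0,0],
    [0,0,35,0,0,0,0],
    [0,0,35,0,0,0,0],
    [0,0,35,0,0,0,0],
    [0,0,35,0,0,0,0],
    [-18,-34,0,0,0,0,0],
    [-18,-34,0,0,0,0,0],
    [-18,-34,0,0,0,0,0],
    [-18,-34,0,0,0,0,0],
    [-18,-34,0,0,0,0,0],
    [-18,-34,0,0,0,0,0],
    [-18,-34,0,0,0,0,0],
    [-18,-34,0,0,0,0,0],
    [-18,-34,0,0,0,0,0],
    [-18,-34,0,0,0,0,0],
    [0,0,0,0,0,0,0],
    [0,0,0,0,0,0,0]
  ]
}}

```text
time_s: 13.5
tcp_pos: [0.3308, -0.4369, 0.2252]
eef_rot: [180.0, 0.0, -122.0]
contact_force: [-0.3, 0.7, 0.5]
gripper_width: 0.0005
```

Run:
```python
from h import *
s=get_state();print(s["time_s"],s["tcp_pos"],s["contact_force"])
c=capture("top")
cv2.imwrite("pics/end.png",cv2.resize(c["frame"][170:280,300:460],None,fx=5,fy=5,interpolation=cv2.INTER_CUBIC))
meas(c,(325,195,408,275))
```

```text
13.5 [ 0.33083545 -0.43693241  0.22523101] [-0.3197545   0.66376208  0.54129914]
 px (array([374.9, 211.7]), np.int32(10)) (array([371.61290323, 220.80645161]), np.int32(31)) (array([368.18918919, 234.45345345]), np.int32(333)) 
P [ 0.64303069 -0.15108832] B [ 0.61214546 -0.14067375] H [ 0.56678324 -0.13030228] |P-H| 0.07902994323618279 angP -15.24902370432168 angB -12.878564850661228 wheel cw deg -2.370458853660466
```

View pics/end.png

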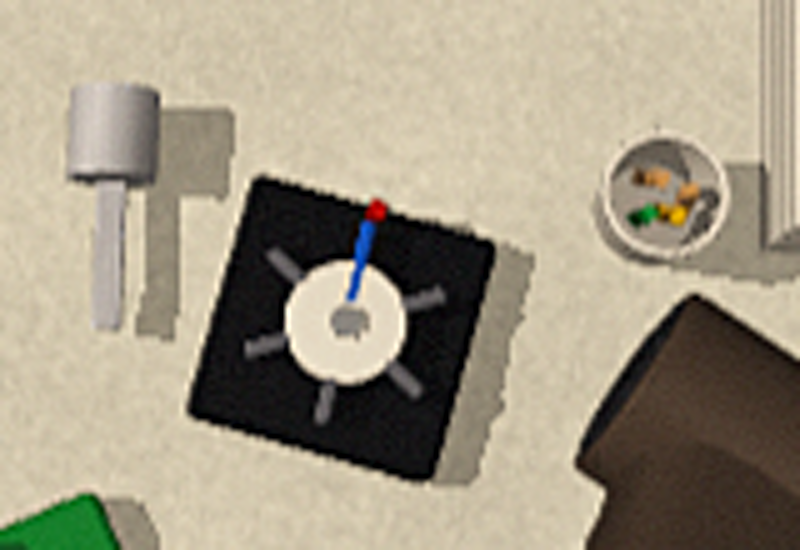

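The blue arm at crop (362,250) runs straight to the red pointer at (376,211). The counter, scoop and pot are where they were, and the arm is clear of them.

```bash
python3 -c "
from plant import *
print(close_job())"
```

```text
the job is handed in; nothing more can be done
None
```

The blue arm now stands at the red pointer, and I handed the job in at about 13.6 s of the 61 s allowed. The wheel started three notches short. I brought it round in three single clicks with the shut fingertips, letting it rest in its notch after each, then raised the hand and moved it clear.

- **Wheel:** the last top picture puts it about 2.4° (0.04 rad) from the pointer, within the 0.15 rad allowed.
- **Counter and surroundings:** the pointer and hub read within about 2 mm of where they started. The scoop and pot look unmoved. The bottle, jar and brush were not in the last picture, but the hand never came down near them.
- **Force:** at the end of each move the tool force read about 1 N or less, which is sensor noise. I did not record it during the pushes.
- **First click:** it was made in two pushes because I stopped at about 26–30°, just short of tipping, to look.
- **Disagreement:** the arm angles from the wrist camera read about 3° off the top camera. I put that down to calibration and seeing the arms from the side.

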